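# Load a staple strip into the stapler magazine

### The arm

A 6-joint arm with a two-finger parallel gripper is mounted at the origin on the work surface. World frame = base frame: x ahead of the robot, y to its left, z up, the work surface at z = 0. Lengths are in m, angles in rad, forces in N, time in s.
With the tool pointing down it reaches from about 0.425 to 0.95 m from the base axis. Payload 3.5 kg.
Tool frame: the origin (TCP) lies midway between the tips of the shut fingers; the grasp point (between the pads) lies 19 mm behind it; z points along the fingers, y is the line along which they close (so a half turn about z gives the same grasp; the last joint's range is limited). The gripper opens to 85 mm and grips with 20 to 120 N. Pads are 22 mm wide; open, the fingers measure 114 mm over their backs; the gripper's body (76 mm by 85 mm) begins 54 mm behind the grasp point. The pads swing forward as they close: fully open they stand 13 mm farther back than shut.
Start: joints at [1.008, 0.286, 1.577, -0, 1.279, -0.15], TCP at [0.271, 0.618, 0.231] pointing down, gripper open.
Joint ranges: [-2.77, 2.77], [-0.9, 2.22], [0.21, 2.48], [-1.53, 4.67], [0.24, 2.81], [-2.84, 2.84]. Speed limits (rad/s): [2.79, 2.79, 3.14, 3.14, 3.14, 3.14].

### API

Orientations are given as a unit quaternion [x, y, z, w].
In Python, from plant import ctrl, cams, order gives the robot as it stands.
- The arm moves only by the tool move_arm, never from a script. Its argument "plan" is one flat list of numbers, 7 for each row, row after row: the shift along the world's x, y, z in mm, then the turn, a rotation vector about the world's x, y, z in degrees, then the finger opening in mm, from 0 to 85.4. A call has 1 to 12 rows; each row shifts and turns the commanded pose from where the row before left it; what a row does not reach is not made up. A row lasts 1/10 s, in which the tool goes at most 50 mm and 8.59 degrees, less where a joint would pass 70% of its speed; a pose out of reach is approached as far as the arm can. A call is refused whole if a number of a shift passes 50 or a number of a turn 8.59, either way. A call with a gripper value outside its range is refused whole. The fingers move at their own pace and stop on an object; "newtons" is the grip in N (left out, the last holds). Time passes only in rows, so rows that do not move let the fingers close. It gives the time, the measured TCP pose, the force, the opening and the grip force at its end, in the units of the state.
- ctrl.get_state(): the state, without advancing time (a new reading comes with each control period).
- cams.read_camera(name): name is "scene" or "top" or "wrist"; returns a dict with "color" (400x640x3 uint8, red, green, blue), "fov_y" (degrees; the focal length in pixels is half the picture's height over the tangent of half this angle, whatever the lens; pixels are square), "cx", "cy" (the principal point, pixels), "origin" and "orientation" of the camera in the world; the wrist camera has in their place "T_tool_cam" (4x4, takes a point from camera to tool coordinates, whose origin is the TCP and whose axes are the flange's). Camera axes: x right, y up, looking along -z (the intrinsics and any distortion apply to the point x, -y, -z); pixel columns grow to the right and rows downward; lengths in m; the calibration is good to about 2 mm. A picture is of the moment at which its call begins: read the wrist's pose just before it. There is no depth.
- order.sign_off(): hands the job in; it is judged then, once.
The state is a dict: "time": time; "qpos": joint angles; "dq": joint speeds; "joint_efforts": joint torques, N m; "eef_pos": TCP position; "tcp_rot": TCP orientation; "contact_force": force on the tool from outside, world axes, zero at the start; "wrist_torque": the same for the moment, N m; "opening": opening from 0.0 (shut) to 1.0 (fully open); "finger_force": force on a finger pad.
Only numpy, scipy, OpenCV 4.12 (cv2) and the standard library are available. Lean on these libraries where they do the work, as an engineer would, in place of code of your own. Each camera call takes 0.05 s, during which the arm holds its last target. There are 200 camera calls.

### The job

The pneumatic stapler sitting upside down in its cradle has run empty: squeeze the latch and draw the magazine rail fully back, pick the full-length strip of long-legged staples, and lower it (do not drop it) points up into the open channel so that it lies flat ahead of the follower. Then push the rail home on its end, against the follower spring, until the latch snaps in and holds it shut with the strip up against the nose. Leave the other strips and the things on the bench where they are, and leave the stapler free when done.

Things in the scene. Friction and masses are not known exactly. Their poses are not given: they have to be found in the camera images.
- stapler: Pneumatic staple gun (grey body, black grip) fixed upside down in a plywood cradle, 310 long, 140 wide, 222 high. Origin under the cradle on the bench, below the magazine's centre line; z up. The magazine is the straight channel on top, along this body's y axis: nose end towards +y, rail tail towards -y; x is across it.
- channel (a point): Point on the channel floor, on the centre line, where the middle of the loaded strip finally lies: 170 mm above the bench, 60 mm behind the nose stop. Axes as the stapler's (y to the nose). Channel open at the top, 15 mm wide inside; walls 11 mm high, their lips flaring outward above 6 mm to a 22 mm mouth; steel nose at its front 30 mm wide, rising 52 mm above the floor.
- nose_stop (a point): Point on the channel floor, on its centre line, at the nose stop face that the strip's front end must come up against.
- rail (a joint): How far the magazine rail is drawn back, in m: 0 shut (start, latched), 0.15 fully back. It is a steel cover 30 mm wide, 185 long, its top 36 mm above the channel floor, sliding along the channel to -y with about 1 N of friction and staying where it is left when unloaded; fully back it uncovers 150 mm of channel from the nose.
- follower (a joint): How far the spring follower (steel block 10.5 wide, 23 high, in the channel under the rail) is pushed back within the rail, in m: 0 at rest, its front face then 2 mm behind the rail's front edge. It presses forward with 2.4 N at 0, 7.2 N at 0.12. Loaded with a full strip and shut it reads about 0.118.
- latch (a joint): Latch lever on the rail's tail, in rad: 0 at rest, 0.22 fully squeezed (about 4 N). Squeezed past 0.15 its hook is clear and the rail can be drawn back; after 20 mm it may be let go. Left alone, its hook bumps over the catch and snaps in when the rail is pushed to its stop (about 3 N more over the last 20 mm). Held squeezed it does not catch, and the loaded rail springs back when let go.
- rail_grip (a point): Point between the faces to pinch at the rail's tail, moves with the rail. Axes as the stapler's: pinch along x. Dark tail block on the -x side (its face 16 mm from here), splayed latch paddle on the +x side (18 mm from here at rest, 12 squeezed); 24 mm long along y. Both reach from 24 mm below to 12 mm above this point. Free space for 60 mm beside and beneath.
- rail_end (a point): Centre of the upright rear face of the tail block, moves with the rail: the face to push on, towards the stapler's +y. It is 22 mm wide (x) and reaches from 27 mm below to 15 mm above this point; the latch paddle ends 4 mm short of it. Free space behind it.
- strip_mid (a point): The strip to load, at its centre: bright steel staples glued together, U-shaped, 12 wide (x), 120 long (y), 28 high (z), about 0.11 kg. It stands crown down, points up on the bench, this point 14 mm above it. Either end may go first. Loaded, its upper 17 mm stand clear above the channel walls.
- short_leg_strip_mid (a point): Centre of a strip of short-legged staples, 12 wide, 120 long, only 16 high: not to be used.
- part_strip_mid (a point): Centre of a broken-off strip of long-legged staples, 12 wide, only 55 long, 28 high: not to be used.
- wheel_a: White skateboard wheel, 70 across, 52 high, standing flat; origin under its centre.
- wheel_b: Another such wheel.
- glue_bottle: White glue bottle, 66 across, 190 high; origin under its centre.
- screwdriver: Screwdriver lying on the bench; origin under its middle.
- cork_block: Cork sanding block, 60 x 115 x 35; origin under its centre.

How it is judged:
On the way, in this order (a step that is already met when the one before it is completed fails the run):
1. the rail is drawn back (at least 135 mm) (value of joint rail above 0.135 m), for 0.1 s.
2. the full strip of long-legged staples lies flat in the open channel, points up, between nose and follower, let go (x of strip_mid in the frame of channel between -0.0035 and 0.0035 m and z of strip_mid in the frame of channel between 0.01 and 0.018 m and angle between the y axis of strip_mid and the y axis of channel, either way round below 0.06 rad and angle between strip_mid's own z axis and vertical below 0.08 rad and y of strip_mid in the frame of channel between -0.035 and 0.003 m and value of joint rail above 0.12 m and contact force between strip and the fingers below 0.2 N and linear speed of strip below 0.03 m/s), for 0.2 s.
At the end, for the whole second after the job is handed in: Rail shut to within 4 mm and held by its latch (lever within 0.06 rad of rest), follower pressing on the strip; the full long-legged strip flat in the channel, points up, within 3.5 mm of the centre line and 4 mm of its loaded place (front end against the nose), at rest; all released (value of joint rail below 0.004 m and value of joint latch below 0.06 rad and value of joint follower above 0.11 m and velocity of joint rail below 0.01 m/s and x of strip_mid in the frame of channel between -0.0035 and 0.0035 m and z of strip_mid in the frame of channel between 0.01 and 0.018 m and angle between the y axis of strip_mid and the y axis of channel, either way round below 0.06 rad and angle between strip_mid's own z axis and vertical below 0.08 rad and y of strip_mid in the frame of channel between -0.004 and 0.003 m and linear speed of strip below 0.02 m/s); the robot touches nothing.
It fails at once if a bystander (other strip, wheel, bottle, screwdriver, cork block) is moved more than 30 mm (distance of any of short_leg_strip_mid, part_strip_mid, wheel_a, wheel_b, glue_bottle, screwdriver, cork_block from where it was at the start of the episode above 0.03 m).
It fails at once if the strip is dropped (falls or flies free of the fingers faster than 0.6 m/s) (contact force between strip and the fingers below 0.05 N and linear speed of strip above 0.6 m/s).
It also fails if it takes over 64 s, if anything falls off the work surface, if the arm or the gripper's body presses on something with over 40 N, if the wrist force passes 120 N, or if a joint passes its speed limit or range.

## Working session

There is one attempt and no reset: what is moved stays moved. The work goes in short steps, Python scripts to look and compute and a tool call to move; the robot and the scene stay as the last step left them, time stands still between calls to the robot, and variables do not carry over. Pictures are saved under pics/ and viewed, at most 12 in all, crops included, and the job is handed in when it is done.

Besides the shell and the picture viewer there is one more tool, called after ">>>" as name(argument=value, ...) on one line, values as JSON. move_arm: Moves the arm, as the interface text tells. Its arguments: {"type":"object","properties":{"plan":{"type":"array","items":{"type":"number"}},"newtons":{"type":"number"}},"required":["plan"]}

```bash
mkdir -p pics; ls
cat > h.py <<'E'
import numpy as np, cv2
from scipy.spatial.transform import Rotation as R
from plant import ctrl, cams, order
def shot(name, save=None):
    s=ctrl.get_state(); c=cams.read_camera(name)
    if name=="wrist":
        T=np.eye(4); T[:3,:3]=R.from_quat(s["tcp_rot"]).as_matrix(); T[:3,3]=s["eef_pos"]
        T=T@np.array(c["T_tool_cam"]); c["o"]=T[:3,3]; c["R"]=T[:3,:3]
    else:
        c["o"]=np.array(c["origin"]); q=np.array(c["orientation"])
        c["R"]=R.from_quat(q).as_matrix() if q.size==4 else q
    c["f"]=200/np.tan(np.radians(c["fov_y"])/2)
    if save: cv2.imwrite("pics/"+save,c["color"][:,:,::-1])
    return c
def pt(c,u,v,z):
    d=c["R"]@np.array([(u-c["cx"])/c["f"],-(v-c["cy"])/c["f"],-1]); return c["o"]+d*(z-c["o"][2])/d[2]
def px(c,p):
    q=c["R"].T@(np.array(p)-c["o"]); return c["cx"]-c["f"]*q[0]/q[2], c["cy"]+c["f"]*q[1]/q[2]
E
python3 - <<'E'
from h import *
import pickle
D={}
for n in("top","scene"):
    c=shot(n,n+"0.png"); print(n,c["o"],c["R"].round(3).tolist(),c["f"],c["cx"],c["cy"],[k for k in c]); D[n]=c
s=ctrl.get_state(); print(s)
pickle.dump(D,open("d0.pkl","wb"))
E
```

```text
pics
top [ 0.37268371 -0.0876645   1.39669094] [[0.021, 0.992, -0.122], [-1.0, 0.018, -0.019], [-0.017, 0.122, 0.992]] 380.53303356631625 324.6024797069261 205.53017439259742 ['color', 'fov_y', 'cx', 'cy', 'origin', 'orientation', 'o', 'R', 'f']
scene [1.0938774  0.90166033 0.96808827] [[-0.868, -0.302, 0.394], [0.496, -0.508, 0.704], [-0.012, 0.807, 0.59]] 502.93321036524264 327.84176782348 201.7330018440378 ['color', 'fov_y', 'cx', 'cy', 'origin', 'orientation', 'o', 'R', 'f']
{'time': 0.1, 'qpos': array([ 1.00801751e+00,  2.87173795e-01,  1.57805351e+00, -1.44496963e-05,
        1.27861117e+00, -1.49972242e-01]), 'dq': array([-0.0019325 , -0.00177723, -0.0029397 , -0.00219896,  0.0012692 ,
       -0.00015703]), 'joint_efforts': array([ 9.96685558e-04, -4.07297444e+01, -2.93698686e+01, -1.59457550e-04,
        3.49690796e-03,  1.14812650e-05]), 'eef_pos': array([0.27042898, 0.61779763, 0.23000861]), 'tcp_rot': array([ 2.04938687e-01,  9.78774169e-01, -1.05477108e-03, -3.85280145e-04]), 'contact_force': array([-0.40545704,  0.25967619, -1.06888502]), 'wrist_torque': array([-0.06045903,  0.00020833, -0.06096333]), 'finger_force': 0.0, 'opening': 1.00728367186608}
```

View pics/top0.png

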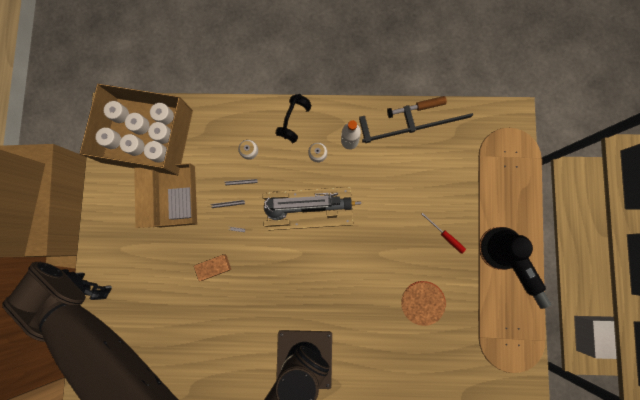

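View pics/scene0.png

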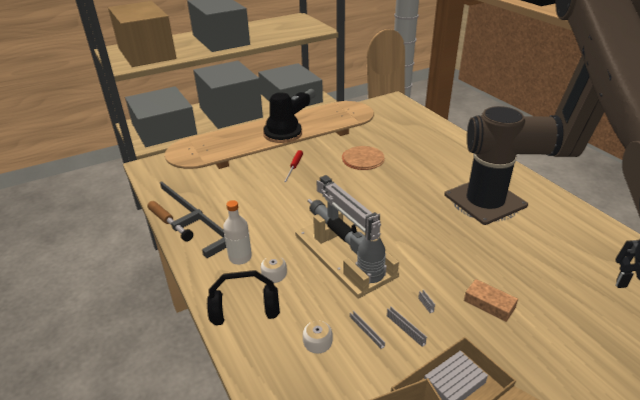

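Run:
```python
import pickle,cv2,numpy as np
from h import *
D=pickle.load(open("d0.pkl","rb"))
t=D["top"]["color"][170:245,200:365,::-1]; s=D["scene"]["color"][170:360,290:450,::-1]
t=cv2.resize(t,None,fx=4.2,fy=4.2,interpolation=cv2.INTER_CUBIC); s=cv2.resize(s[:, :],None,fx=3,fy=3,interpolation=cv2.INTER_CUBIC)
cv2.imwrite("pics/t1.png",t);cv2.imwrite("pics/s1.png",s)
for uv in[(241,182),(228,203),(240,229)]: print(pt(D["top"],*uv,0.014))
for uv in[(367,330),(407,325),(427,300)]: print(pt(D["scene"],*uv,0.014))
for uv in[(265,208),(275,208),(352,203)]: print(pt(D["top"],*uv,0.206))
```

```text
[0.6243518  0.25013527 0.014     ]
[0.54510296 0.29442353 0.014     ]
[0.45036583 0.24552345 0.014     ]
[0.63326876 0.25973254 0.014     ]
[0.54216906 0.29558151 0.014     ]
[0.45008406 0.25659181 0.014     ]
[0.50741384 0.12317443 0.206     ]
[0.50800513 0.09151904 0.206     ]
[ 0.52840531 -0.15111177  0.206     ]
```

View pics/t1.png

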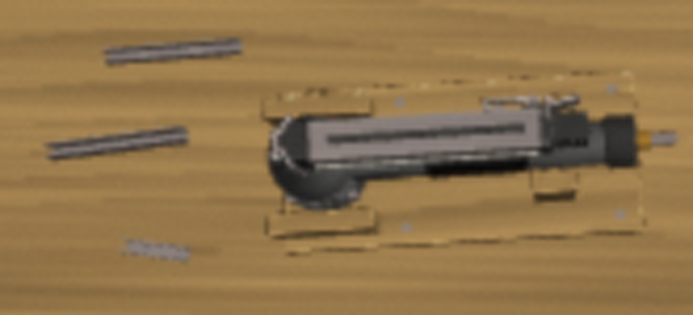

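View pics/s1.png

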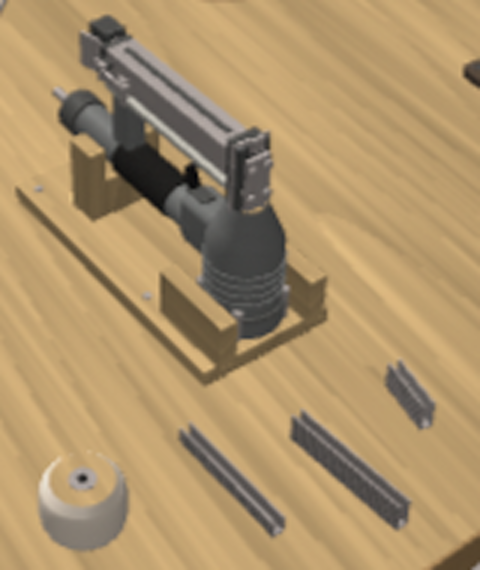

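Run:
```python
import pickle
from h import *
D=pickle.load(open("d0.pkl","rb"));c=D["top"]
f=lambda x,y,z:pt(c,200+x/4.2,170+y/4.2,z).round(4)
print(f(305,121,.206),f(310,163,.206),f(541,110,.206),f(549,153,.206), f(575,130,.206),f(530,102,.2))
print(f(48,152,.028),f(187,135,.028))
w=shot("wrist","w0.png"); print(w["o"],w["R"].round(3).tolist(),w["f"],np.array(w["T_tool_cam"]).round(3).tolist())
```

```text
[0.5372 0.1001 0.206 ] [0.5054 0.0952 0.206 ] [ 0.5488 -0.0776  0.206 ] [ 0.5163 -0.0842  0.206 ] [ 0.534  -0.1035  0.206 ] [ 0.5556 -0.0691  0.2   ]
[0.5305 0.3506 0.028 ] [0.5476 0.2303 0.028 ]
[0.19891344 0.64923514 0.37109339] [[0.401, -0.872, -0.28], [0.916, 0.381, 0.124], [-0.002, -0.307, 0.952]] 353.06043629666334 [[0.0, 0.952, 0.307, 0.078], [1.0, -0.0, -0.001, -0.0], [-0.001, 0.307, -0.952, -0.141], [0.0, 0.0, 0.0, 1.0]]
```

>>> move_arm(plan=[16,-45,12,0,0,-3.9,85,16,-45,12,0,0,-3.9,85,16,-45,12,0,0,-3.9,85,16,-45,12,0,0,-3.9,85,16,-45,12,0,0,-3.9,85,16,-45,12,0,0,-3.9,85,16,-45,12,0,0,-3.9,85,16,-45,12,0,0,-3.9,85])

```text
time: 0.95
eef_pos: [0.3987, 0.2564, 0.3276]
tcp_rot: [0.462, 0.887, 0.0, 0.0]
contact_force: [1.0, 0.3, 0.4]
opening: 0.998
finger_force: 0.0
```

>>> move_arm(plan=[16,-45,4,0,0,-3.9,85,16,-45,4,0,0,-3.9,85,16,-45,4,0,0,-3.9,85,16,-45,4,0,0,-3.9,85,16,-45,4,0,0,-3.9,85,16,-45,4,0,0,-3.9,85,16,-45,4,0,0,-3.9,85,18,-45,4,0,0,-3.9,85,0,0,0,0,0,0,85,0,0,0,0,0,0,85])

```text
time: 1.95
eef_pos: [0.5286, -0.1026, 0.3586]
tcp_rot: [0.683, 0.73, -0.0, -0.001]
contact_force: [0.2, 0.1, 0.2]
opening: 0.994
finger_force: 0.0
```

Run:
```python
from h import *
import pickle
s=ctrl.get_state();c=shot("wrist","w1.png");pickle.dump(c,open("w1.pkl","wb"))
print(s["time"],s["eef_pos"],R.from_quat(s["tcp_rot"]).as_matrix().round(3).tolist(),c["o"],px(c,s["eef_pos"]))
```

```text
1.95 [ 0.52864475 -0.10262436  0.35855573] [[-0.067, 0.998, -0.002], [0.998, 0.067, 0.001], [0.001, -0.001, -1.0]] [ 0.52390466 -0.02472633  0.49970449] (np.float64(321.0763837429853), np.float64(271.4186084431388))
```

View pics/w1.png

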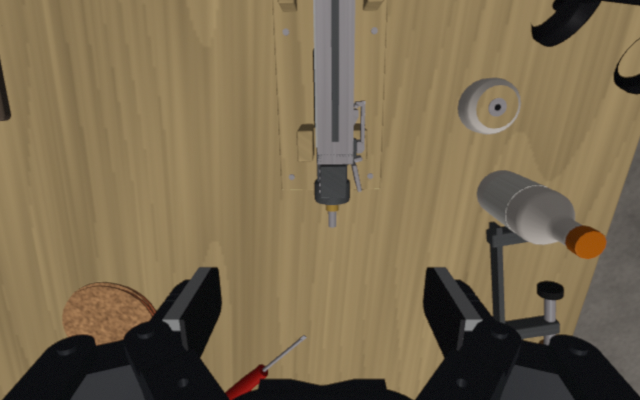

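Run:
```python
import pickle
from h import *
a=pickle.load(open("w1.pkl","rb"))["color"][140:220,295:375,::-1]
b=pickle.load(open("d0.pkl","rb"))["scene"]["color"][165:225,305:365,::-1]
r=lambda i,n:cv2.resize(i,(n,n),interpolation=cv2.INTER_CUBIC)
cv2.imwrite("pics/tail.png",np.hstack([r(a,400),r(b,400)]))
```

```text
(no output)
```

View pics/tail.png

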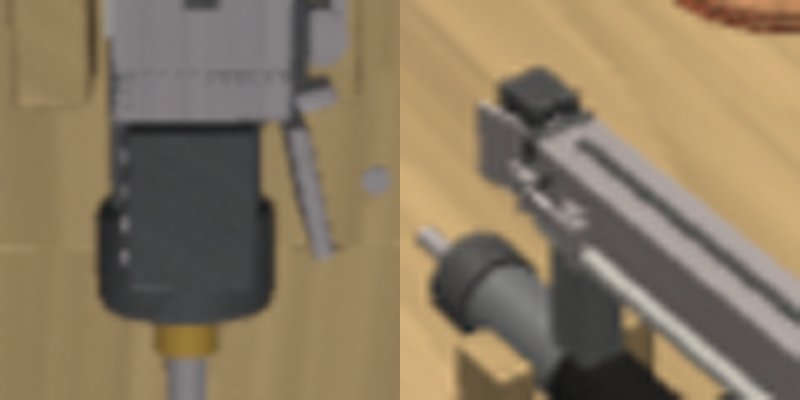

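Run:
```python
import pickle
from h import *
w=pickle.load(open("w1.pkl","rb"));s=pickle.load(open("d0.pkl","rb"))["scene"]
W=lambda x,y:(295+x/5,140+y/5); S=lambda x,y:(305+(x-400)/6.667,165+y/6.667)
def ray(c,uv): 
    d=c["R"]@np.array([(uv[0]-c["cx"])/c["f"],-(uv[1]-c["cy"])/c["f"],-1]);return c["o"],d/np.linalg.norm(d)
def tri(a,b):
    o,d=ray(w,W(*a));p,e=ray(s,S(*b)); t=np.linalg.lstsq(np.stack([d,-e],1),p-o,rcond=None)[0]
    P,Q=o+t[0]*d,p+t[1]*e; print(((P+Q)/2).round(4),np.linalg.norm(P-Q).round(4))
tri((260,285),(500,88));tri((130,285),(540,67));tri((130,125),(580,97));tri((322,250),(480,102))
for z in(.206,.21,.215):
    print(z,[pt(w,*W(*q),z)[:2].round(4).tolist() for q in((130,285),(260,285),(130,125),(260,125),(322,250),(290,130),(112,70),(302,70))])
# long rail edges in wrist full image at several rows
g=w["color"].astype(int)
for v in (5,40,80,120,150):
    row=g[v,295:375]; print(v,[tuple(x) for x in row[15:65:1].mean(1,keepdims=True).astype(int).tolist()])
```

```text
[ 0.5508 -0.112   0.2077] 0.0012
[ 0.5294 -0.1138  0.2094] 0.0014
[ 0.5272 -0.0855  0.2101] 0.0005
[ 0.562  -0.1059  0.2076] 0.0015
0.206 [[0.5289, -0.1144], [0.5514, -0.1129], [0.527, -0.0862], [0.5489, -0.0847], [0.5616, -0.1059], [0.5541, -0.0852], [0.5234, -0.0771], [0.5551, -0.0749]]
0.21 [[0.5288, -0.1132], [0.5511, -0.1117], [0.527, -0.0854], [0.5486, -0.0839], [0.5611, -0.1048], [0.5537, -0.0844], [0.5234, -0.0763], [0.5547, -0.0742]]
0.215 [[0.5287, -0.1117], [0.5506, -0.1102], [0.5269, -0.0843], [0.5482, -0.0829], [0.5604, -0.1034], [0.5531, -0.0834], [0.5234, -0.0755], [0.5542, -0.0734]]
5 [(124,), (124,), (126,), (139,), (144,), (137,), (134,), (136,), (136,), (136,), (136,), (135,), (133,), (132,), (132,), (132,), (133,), (133,), (131,), (129,), (122,), (95,), (72,), (69,), (69,), (70,), (71,), (71,), (85,), (115,), (130,), (132,), (131,), (131,), (131,), (132,), (133,), (132,), (132,), (135,), (136,), (134,), (131,), (131,), (132,), (129,), (127,), (127,), (125,), (125,)]
40 [(125,), (125,), (126,), (133,), (141,), (140,), (136,), (135,), (136,), (135,), (135,), (134,),
[... 785 characters left out ...]
128,), (126,), (125,), (125,), (125,), (127,), (127,), (128,), (128,), (126,), (106,), (78,), (70,), (67,), (66,), (66,), (69,), (88,), (114,), (125,), (127,), (127,), (126,), (127,), (126,), (124,), (123,), (127,), (132,), (132,), (131,), (130,), (129,), (130,), (129,), (129,), (128,), (128,), (124,)]
150 [(122,), (117,), (92,), (65,), (94,), (113,), (98,), (109,), (127,), (128,), (127,), (126,), (125,), (123,), (125,), (125,), (127,), (126,), (127,), (126,), (126,), (124,), (124,), (127,), (130,), (128,), (126,), (126,), (127,), (126,), (126,), (126,), (127,), (126,), (126,), (124,), (123,), (124,), (129,), (131,), (131,), (128,), (120,), (94,), (70,), (66,), (79,), (113,), (127,), (129,)]
```

>>> move_arm(plan=[13,4,-45,0,0,0,60,0,0,-45,0,0,0,60,0,0,-45,0,0,0,60,0,0,-30,0,0,0,60,0,0,-14,0,0,0,60,0,0,0,0,0,0,60,0,0,0,0,0,0,40], newtons=30)

```text
time: 2.7
eef_pos: [0.5427, -0.0973, 0.1822]
tcp_rot: [0.682, 0.731, 0.001, 0.001]
contact_force: [-0.4, -0.2, 0.4]
opening: 0.55
finger_force: 0.0
```

>>> move_arm(plan=[0,0,0,0,0,0,25,0,0,0,0,0,0,20,0,0,0,0,0,0,20,0,0,0,0,0,0,20,0,0,0,0,0,0,20])

```text
time: 3.2
eef_pos: [0.5402, -0.0982, 0.1837]
tcp_rot: [0.682, 0.732, -0.002, -0.001]
contact_force: [-11.1, 1.1, 9.3]
opening: 0.324
finger_force: 30.8
```

>>> move_arm(plan=[-1,-5,1,0,0,0,20,0,-10,0,0,0,0,20,1,-15,0,0,0,0,20,1,-15,0,0,0,0,20,1,-15,0,0,0,0,20,1,-15,0,0,0,0,20,1,-15,0,0,0,0,20,1,-15,0,0,0,0,20,1,-15,0,0,0,0,20,1,-15,0,0,0,0,20,1,-10,0,0,0,0,20,1,-10,0,0,0,0,20])

```text
time: 4.4
eef_pos: [0.5521, -0.2483, 0.1831]
tcp_rot: [0.683, 0.73, 0.006, -0.004]
contact_force: [-0.3, 33.1, 13.9]
opening: 0.315
finger_force: 30.8
```

>>> move_arm(plan=[0,0,0,0,0,0,20,0,0,0,0,0,0,20])

```text
time: 4.6
eef_pos: [0.5521, -0.2483, 0.1832]
tcp_rot: [0.683, 0.731, 0.005, -0.003]
contact_force: [-1.2, 15.3, 10.3]
opening: 0.314
finger_force: 30.6
```

>>> move_arm(plan=[0,0,0,0,0,0,50,0,0,0,0,0,0,70,0,0,20,0,0,0,70,0,0,40,0,0,0,70,0,0,40,0,0,0,70,0,0,40,0,0,0,70,-4,48,20,0,0,0,70,-4,48,0,0,0,0,70,-4,48,0,0,0,0,70,-4,48,0,0,0,0,70,-4,48,0,0,0,0,70,-4,48,0,0,0,0,70])

```text
time: 5.8
eef_pos: [0.5266, 0.0339, 0.3401]
tcp_rot: [0.683, 0.73, -0.0, 0.0]
contact_force: [0.2, 0.1, -0.2]
opening: 0.819
finger_force: 0.0
```

>>> move_arm(plan=[0,0,0,0,0,0,70,0,0,0,0,0,0,70])

```text
time: 6.0
eef_pos: [0.5269, 0.0333, 0.3401]
tcp_rot: [0.682, 0.731, -0.0, 0.0]
contact_force: [-0.0, -0.3, -0.1]
opening: 0.821
finger_force: 0.0
```

Run:
```python
from h import *
import pickle
s=ctrl.get_state();c=shot("wrist","w2.png");pickle.dump(c,open("w2.pkl","wb"))
print(s["time"],s["eef_pos"],R.from_quat(s["tcp_rot"]).as_matrix().round(3).tolist(),c["o"])
cv2.imwrite("pics/w2c.png",cv2.resize(c["color"][0:240,240:430,::-1],None,fx=2.5,fy=2.5,interpolation=cv2.INTER_CUBIC))
```

```text
6.0 [0.52693641 0.03334422 0.340149  ] [[-0.07, 0.998, -0.0], [0.998, 0.07, -0.001], [-0.001, -0.0, -1.0]] [0.52174802 0.11153544 0.48112006]
```

View pics/w2c.png

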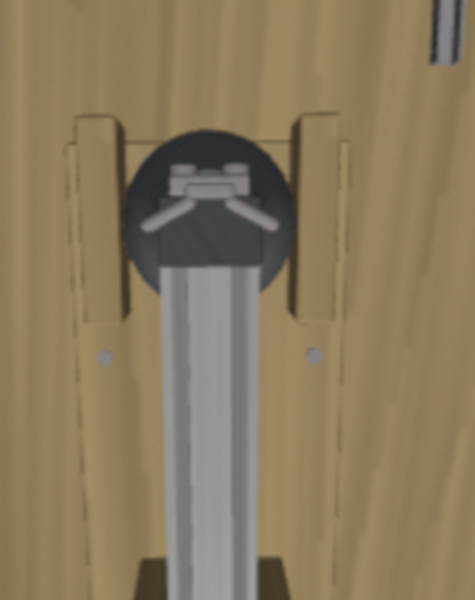

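Run:
```python
from h import *
import pickle
c=pickle.load(open("w2.pkl","rb"))
hsv=cv2.cvtColor(c["color"],cv2.COLOR_RGB2HSV); sat=hsv[:,:,1]
P=[]
for v in range(112,215,8):
    r=sat[v].astype(int); g=np.where(r[290:360]<60)[0]+290
    a,b=g.min()-.5,g.max()+.5; A,B=pt(c,a,v+.0,.181),pt(c,b,v+.0,.181); P.append((A+B)/2)
    print(v,a,b,((A+B)/2).round(4)[:2],np.linalg.norm(A-B).round(4))
P=np.array(P); k=np.polyfit(P[:,1],P[:,0],1); print("yaw",np.degrees(np.arctan(-k[0])))
for v in(105,106.5,108): 
    q=pt(c,240+210/2.5,v,.222); print(q,np.polyval(k,q[1]))
```

```text
112 297.5 348.5 [0.5241 0.0925] 0.0421
120 303.5 343.5 [0.525  0.0861] 0.0332
128 303.5 343.5 [0.5254 0.0796] 0.0335
136 304.5 343.5 [0.5263 0.073 ] 0.0329
144 304.5 343.5 [0.5268 0.0663] 0.0331
152 304.5 343.5 [0.5273 0.0595] 0.0333
160 304.5 343.5 [0.5278 0.0526] 0.0336
168 304.5 343.5 [0.5283 0.0456] 0.0338
176 305.5 343.5 [0.5293 0.0385] 0.0332
184 305.5 343.5 [0.5298 0.0313] 0.0334
192 305.5 343.5 [0.5303 0.024 ] 0.0336
200 305.5 342.5 [0.5304 0.0166] 0.033
208 305.5 342.5 [0.531  0.0091] 0.0332
yaw 4.701685375520957
[0.52412587 0.0999966  0.222     ] 0.5238699583071688
[0.52420005 0.09897191 0.222     ] 0.5239542338685291
[0.52427441 0.09794462 0.222     ] 0.5240387225097197
```

>>> move_arm(plan=[3,48,0,0,0,1,70,3,48,0,0,0,1,70,3,48,0,0,0,1,70,3,48,-20,0,0,1,70,2,48,-40,0,0,0,70,0,19,-40,0,0,0,70,0,0,-40,0,0,0,70,0,0,0,0,0,0,70,0,0,0,0,0,0,70])

```text
time: 6.95
eef_pos: [0.5412, 0.2791, 0.2089]
tcp_rot: [0.657, 0.754, -0.001, -0.0]
contact_force: [-0.2, 0.6, -0.0]
opening: 0.824
finger_force: 0.0
```

Run:
```python
from h import *
import pickle
s=ctrl.get_state();c=shot("wrist","w3.png");pickle.dump(c,open("w3.pkl","wb"))
print(s["time"],s["eef_pos"],R.from_quat(s["tcp_rot"]).as_matrix().round(3).tolist(),c["o"])
hsv=cv2.cvtColor(c["color"],cv2.COLOR_RGB2HSV); m=((hsv[:,:,1]<60)).astype(np.uint8)
m=cv2.morphologyEx(m,cv2.MORPH_CLOSE,np.ones((3,3)))
for k in cv2.findContours(m,cv2.RETR_EXTERNAL,cv2.CHAIN_APPROX_SIMPLE)[0]:
    if cv2.contourArea(k)<150: continue
    r=cv2.minAreaRect(k); b=cv2.boxPoints(r); W=np.array([pt(c,*q,.028)[:2] for q in b])
    print(r[0],r[1],W.mean(0).round(4),np.linalg.norm(W[0]-W[1]).round(4),np.linalg.norm(W[1]-W[2]).round(4),W.round(4).tolist())
```

```text
6.95 [0.54116783 0.27910506 0.20888954] [[-0.136, 0.991, -0.002], [0.991, 0.136, -0.001], [-0.001, -0.002, -1.0]] [0.53102023 0.3567354  0.3498915 ]
(331.5, 330.0) (138.0, 615.0) [0.5755 0.1039] 0.6229 0.1856 [[0.2542, 0.15], [0.8712, 0.2352], [0.9444, 0.0646], [0.2325, -0.0341]]
(530.5, 265.0) (20.0, 23.0) [0.764  0.2157] 0.0231 0.0231 [[0.7489, 0.2251], [0.7718, 0.2282], [0.7792, 0.2064], [0.7559, 0.2031]]
(515.35986328125, 250.56411743164062) (73.44668579101562, 72.17951965332031) [0.7443 0.228 ] 0.0678 0.0823 [[0.6922, 0.2247], [0.7287, 0.2818], [0.7957, 0.234], [0.7605, 0.1714]]
(227.51885986328125, 180.5660400390625) (18.183135986328125, 60.87664794921875) [0.4539 0.2616] 0.06 0.0164 [[0.4417, 0.2323], [0.4494, 0.2918], [0.4658, 0.291], [0.4589, 0.2313]]
(402.0221862792969, 205.56141662597656) (15.715147018432617, 116.43230438232422) [0.6219 0.2574] 0.1175 0.0145 [[0.6194, 0.1988], [0.6091, 0.3158], [0.6236, 0.3161], [0.6355, 0.1989]]
(326.5, 154.5) (129.0, 13.0) [0.5432 0.2962] 0.0113 0.1197 [[0.5293, 0.3547], [0.5404, 0.3562], [0.5579, 0.2378], [0.5453, 0.236]]
(354.0, 3.0) (6.0, 132.0) [0.5475 0.425 ] 0.1068 0.0043 [[0.4943, 0.4199], [0.6, 0.4344], [0.601, 0.4302], [0.4947, 0.4156]]
```

View pics/w3.png

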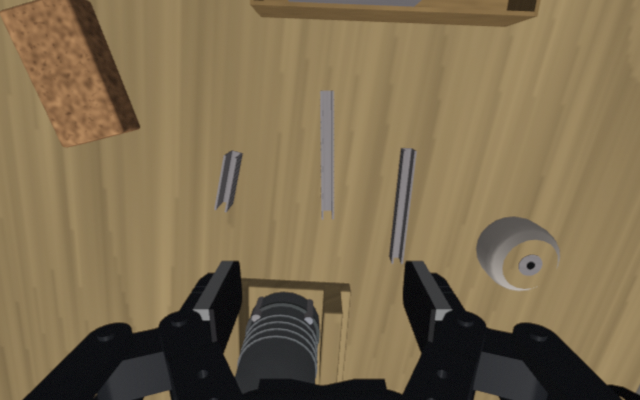

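>>> move_arm(plan=[2,17,-40,0,0,0,50,0,0,-45,0,0,0,50,0,0,-45,0,0,0,50,0,0,-35,0,0,0,50,0,0,-20,0,0,0,50,0,0,-9,0,0,0,50,0,0,0,0,0,0,50], newtons=40)

```text
time: 7.7
eef_pos: [0.5441, 0.2974, 0.0166]
tcp_rot: [0.657, 0.754, 0.001, 0.001]
contact_force: [0.4, -0.1, 0.5]
opening: 0.583
finger_force: 0.0
```

>>> move_arm(plan=[0,0,0,0,0,0,25,0,0,0,0,0,0,8,0,0,0,0,0,0,4,0,0,0,0,0,0,4,0,0,0,0,0,0,4,0,0,0,0,0,0,4])

```text
time: 8.3
eef_pos: [0.5439, 0.2983, 0.0176]
tcp_rot: [0.656, 0.755, 0.001, 0.001]
contact_force: [-1.0, -1.1, 6.4]
opening: 0.123
finger_force: 40.4
```

>>> move_arm(plan=[0,0,15,0,0,0,4,0,0,35,0,0,0,4,0,0,45,0,0,0,4,0,0,45,0,0,0,4,0,0,45,0,0,0,4,0,0,45,0,0,0,4,0,0,37,0,0,0,4,0,0,0,0,0,0,4])

```text
time: 9.1
eef_pos: [0.5449, 0.2989, 0.2913]
tcp_rot: [0.656, 0.754, 0.006, 0.003]
contact_force: [0.6, 0.2, -0.6]
opening: 0.125
finger_force: 39.5
```

>>> move_arm(plan=[-1,-20,0,0,0,-0.4,4,-2,-35,0,0,0,-0.5,4,-2,-40,0,0,0,-0.5,4,-2,-40,0,0,0,-0.5,4,-2,-40,0,0,0,-0.5,4,-2,-40,0,0,0,-0.5,4,-2,-35,0,0,0,-0.5,4,-1,-19,0,0,0,0,4,0,0,-20,0,0,0,4,0,0,-15,0,0,0,4,0,0,0,0,0,0,4,0,0,0,0,0,0,4])

```text
time: 10.3
eef_pos: [0.5278, 0.0294, 0.2464]
tcp_rot: [0.678, 0.735, -0.001, -0.001]
contact_force: [-1.3, -0.4, -1.2]
opening: 0.126
finger_force: 39.5
```

Run:
```python
from h import *
import pickle
s=ctrl.get_state();c=shot("wrist");pickle.dump(c,open("w4.pkl","wb"))
print(s["time"],s["eef_pos"],R.from_quat(s["tcp_rot"]).as_matrix().round(3).tolist(),s["opening"],s["contact_force"])
cv2.imwrite("pics/w4.png",cv2.resize(c["color"][40:340,200:450,::-1],None,fx=2,fy=2,interpolation=cv2.INTER_CUBIC))
```

```text
10.3 [0.52781849 0.02935814 0.24641822] [[-0.08, 0.997, -0.002], [0.997, 0.08, 0.0], [0.001, -0.002, -1.0]] 0.12597724869299723 [-1.33481259 -0.42369946 -1.20449228]
```

View pics/w4.png

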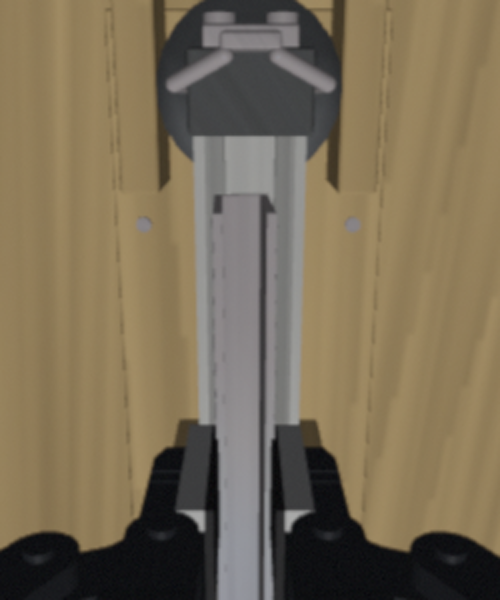

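Run:
```python
from h import *
import pickle
c=pickle.load(open("w4.pkl","rb")); s=ctrl.get_state(); M=R.from_quat(s["tcp_rot"]).as_matrix(); p=s["eef_pos"]
C=lambda u,v:(200+u/2,40+v/2); K=lambda q:((px(c,q)[0]-200)*2,(px(c,q)[1]-40)*2)
for zz in(.0104,-.0176):   # strip top, bottom rel. TCP height
  for a in(0.058,0.015):
    print(zz,a,[np.round(K(p+M@np.array([a,y,-zz])),1).tolist() for y in(-.006,0,.006)])
for v,a,b in((180,194,306),(300,197,302),(410,200,299)):
    A,B=pt(c,*C(a,v),.181),pt(c,*C(b,v),.181); m=(A+B)/2; l=M.T@(m-p); print(v,m.round(4),np.linalg.norm(A-B).round(4),"lateral mm",(l*1000).round(1))
print("nose",pt(c,*C(248,135),.222), "stripfront",pt(c,*C(242,196),.2568),pt(c,*C(242,196),.2288))
im=c["color"].mean(2).astype(int)
for v in(142,150,170,200,230): print(v,im[v,292:356].tolist())
```

```text
0.0104 0.058 [[212.2, 212.2], [244.9, 212.2], [277.6, 212.3]]
0.0104 0.015 [[215.1, 424.8], [244.7, 424.8], [274.4, 424.9]]
-0.0176 0.058 [[217.8, 192.5], [244.9, 192.5], [272.0, 192.5]]
-0.0176 0.015 [[219.8, 373.2], [244.7, 373.2], [269.7, 373.2]]
180 [0.5254 0.0846 0.181 ] 0.0323 lateral mm [55.3  1.5 66.4]
300 [0.5283 0.0487 0.181 ] 0.0319 lateral mm [19.4  1.4 66.4]
410 [0.5313 0.0123 0.181 ] 0.0317 lateral mm [-17.2   1.5  66.4]
nose [0.52347632 0.09907803 0.222     ] stripfront [0.52298221 0.08990471 0.2568    ] [0.52316895 0.08618369 0.2288    ]
142 [128, 127, 126, 126, 129, 142, 150, 150, 150, 150, 142, 130, 125, 120, 99, 72, 61, 62, 77, 111, 128, 131, 132, 132, 133, 133, 132, 130, 130, 130, 130, 131, 132, 134, 134, 134, 132, 114, 80, 61, 59, 61, 62, 76, 98, 113, 119, 120, 119, 118, 117, 116, 122, 128, 132, 143, 148, 148, 148, 148, 140, 131, 130, 130]
150 [128, 127, 126, 126, 129, 141, 148, 150, 150, 150, 145, 133, 125, 115, 122, 133, 135, 134, 133, 131, 130, 131, 132, 133, 133, 132, 132, 132, 131, 130, 131, 131, 132, 134, 134, 135, 132, 114, 81, 58, 62, 98, 126, 134, 135, 1
[... 359 characters left out ...]
, 129, 138, 147, 148, 148, 148, 142, 133, 131, 131, 130]
200 [128, 128, 128, 128, 127, 129, 140, 149, 151, 152, 152, 143, 130, 124, 116, 126, 137, 138, 137, 135, 133, 132, 133, 134, 135, 136, 135, 134, 135, 135, 134, 135, 135, 136, 135, 134, 131, 107, 71, 57, 76, 118, 136, 137, 136, 129, 120, 118, 118, 117, 118, 121, 127, 136, 147, 151, 152, 150, 146, 137, 133, 132, 133, 132]
230 [118, 122, 124, 128, 128, 128, 134, 147, 154, 155, 154, 151, 137, 125, 123, 130, 139, 142, 141, 140, 138, 137, 137, 138, 140, 141, 141, 141, 139, 141, 140, 141, 140, 140, 139, 138, 135, 110, 71, 60, 89, 125, 139, 140, 140, 128, 119, 117, 118, 118, 120, 125, 132, 147, 155, 155, 153, 150, 140, 133, 133, 133, 133, 132]
```

>>> move_arm(plan=[1.5,0,-10,0,0,0,4,0,0,-15,0,0,0,4,0,0,-15,0,0,0,4,0,0,-6,0,0,0,4,0,0,-4,0,0,0,4,0,0,-3,0,0,0,4,0,0,-2,0,0,0,4,0,0,-2,0,0,0,4,0,0,0,0,0,0,4])

```text
time: 11.25
eef_pos: [0.53, 0.0288, 0.1904]
tcp_rot: [0.678, 0.735, 0.0, 0.0]
contact_force: [0.2, 0.2, -0.4]
opening: 0.126
finger_force: 39.5
```

>>> move_arm(plan=[0,0,-1,0,0,0,4,0,0,-1,0,0,0,4,0,0,-0.5,0,0,0,4,0,0,0,0,0,0,4])

```text
time: 11.65
eef_pos: [0.5299, 0.0288, 0.1878]
tcp_rot: [0.679, 0.735, -0.0, -0.0]
contact_force: [0.3, 0.5, -1.2]
opening: 0.123
finger_force: 39.5
```

>>> move_arm(plan=[0,0,-0.7,0,0,0,4,0,0,-0.7,0,0,0,4,0,0,0,0,0,0,4])

```text
time: 11.95
eef_pos: [0.53, 0.0288, 0.1876]
tcp_rot: [0.678, 0.735, -0.0, 0.0]
contact_force: [-3.1, -0.0, 5.9]
opening: 0.127
finger_force: 40.4
```

>>> move_arm(plan=[0,0,0,0,0,0,16,0,0,0,0,0,0,24,0,0,0,0,0,0,40,0,0,0,0,0,0,50,0,0,10,0,0,0,50,0,0,30,0,0,0,50,0,0,40,0,0,0,50,0,0,40,0,0,0,50,0,0,0,0,0,0,50,0,0,0,0,0,0,50])

```text
time: 12.95
eef_pos: [0.5305, 0.0287, 0.3085]
tcp_rot: [0.678, 0.735, 0.001, 0.002]
contact_force: [-0.2, -0.1, -0.8]
opening: 0.587
finger_force: 0.0
```

Run:
```python
from h import *
import pickle
s=ctrl.get_state();c=shot("wrist");pickle.dump(c,open("w5.pkl","wb"))
print(s["time"],s["eef_pos"],s["opening"],s["contact_force"])
a=cv2.resize(c["color"][60:330,240:400,::-1],None,fx=2,fy=2,interpolation=cv2.INTER_CUBIC)
sc=shot("scene"); b=cv2.resize(sc["color"][150:285,290:425,::-1],(440,440),interpolation=cv2.INTER_CUBIC)
cv2.imwrite("pics/w5.png",np.hstack([a,np.vstack([b,np.zeros((100,440,3),np.uint8)])]))
```

```text
12.95 [0.53054468 0.02872814 0.30854728] 0.5870039084346139 [-0.24590426 -0.09120336 -0.8316887 ]
```

View pics/w5.png

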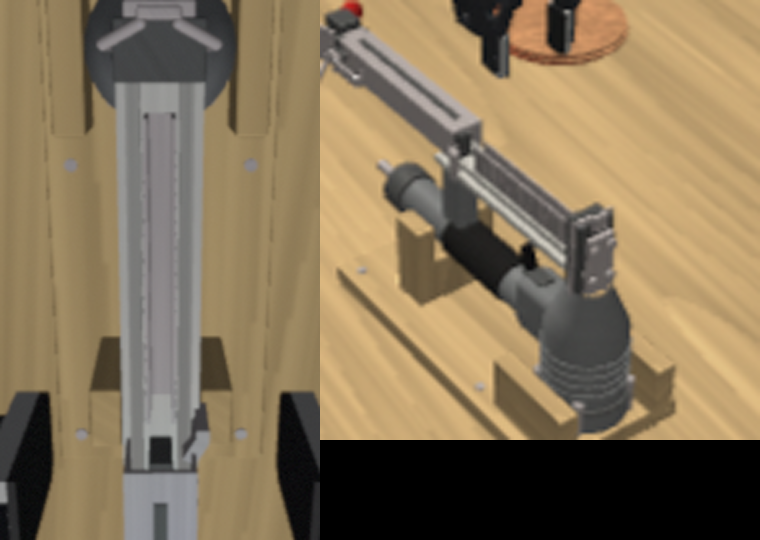

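>>> move_arm(plan=[3,-42,0,0,0,0,0,3,-42,0,0,0,0,0,3,-42,0,0,0,0,0,3,-42,0,0,0,0,0,3,-42,0,0,0,0,0,3,-42,0,0,0,0,0,3,-43,0,0,0,0,0,3,-44,0,0,0,0,0,0,0,-45,0,0,0,0,0,0,-45,0,0,0,0,0,0,-36,0,0,0,0,0,0,0,0,0,0,0], newtons=40)

```text
time: 14.25
eef_pos: [0.5494, -0.307, 0.1708]
tcp_rot: [0.679, 0.734, -0.001, -0.009]
contact_force: [-1.4, 0.4, -0.9]
opening: 0.001
finger_force: 0.0
```

>>> move_arm(plan=[-1,10,0,0,0,0,0,-1,10,0,0,0,0,0,0,10,0,0,0,0,0,-1,8,0,0,0,0,0,0,0,0,0,0,0,0])

```text
time: 14.75
eef_pos: [0.5515, -0.271, 0.1821]
tcp_rot: [0.678, 0.735, 0.0, 0.001]
contact_force: [0.5, -0.3, 0.2]
opening: -0.001
finger_force: 0.0
```

>>> move_arm(plan=[-1,8,0,0,0,0,0,-1,10,0,0,0,0,0,0,10,0,0,0,0,0,-1,10,0,0,0,0,0,-1,10,0,0,0,0,0,-1,10,0,0,0,0,0,-1,10,0,0,0,0,0,0,0,0,0,0,0,0])

```text
time: 15.55
eef_pos: [0.5453, -0.203, 0.1806]
tcp_rot: [0.678, 0.735, 0.001, 0.0]
contact_force: [2.2, -2.4, -0.1]
opening: 0.006
finger_force: 1.4
```

>>> move_arm(plan=[-1,10,0,0,0,0,0,-1,10,0,0,0,0,0,0,10,0,0,0,0,0,-1,10,0,0,0,0,0,-1,10,0,0,0,0,0,0,10,0,0,0,0,0,-1,8,0,0,0,0,0,-1,7,0,0,0,0,0,0,0,0,0,0,0,0])

```text
time: 16.45
eef_pos: [0.5395, -0.1305, 0.1807]
tcp_rot: [0.678, 0.735, -0.001, 0.002]
contact_force: [2.7, -6.8, -0.8]
opening: -0.003
finger_force: 3.5
```

>>> move_arm(plan=[0,4,0,0,0,0,0,-1,4,0,0,0,0,0,0,3,0,0,0,0,0,0,2,0,0,0,0,0,0,0,0,0,0,0,0])

```text
time: 16.95
eef_pos: [0.539, -0.1237, 0.1809]
tcp_rot: [0.678, 0.735, -0.005, 0.007]
contact_force: [4.1, -23.7, -5.7]
opening: -0.0
finger_force: 12.1
```

>>> move_arm(plan=[0,1.5,0,0,0,0,0,0,0,0,0,0,0,0,0,0,0,0,0,0,0])

```text
time: 17.25
eef_pos: [0.539, -0.1238, 0.181]
tcp_rot: [0.678, 0.735, -0.006, 0.008]
contact_force: [4.0, -27.5, -5.4]
opening: 0.004
finger_force: 14.0
```

>>> move_arm(plan=[0,-4,0,0,0,0,0,0,-4,0,0,0,0,0,0,-6,0,0,0,0,0,0,-10,0,0,0,0,0,0,-20,0,0,0,0,0,0,-20,0,0,0,0,0,0,0,45,0,0,0,0,0,0,45,0,0,0,0,0,30,45,0,0,0,0,0,30,0,0,0,0,0,0,0,0,0,0,0,0])

```text
time: 18.35
eef_pos: [0.538, -0.1183, 0.3139]
tcp_rot: [0.677, 0.736, 0.001, 0.0]
contact_force: [0.1, 0.1, -1.6]
opening: -0.003
finger_force: 0.0
```

Run:
```python
from h import *
s=ctrl.get_state();c=shot("wrist")
print(s["time"],s["eef_pos"],s["contact_force"])
a=cv2.resize(c["color"][0:270,240:400,::-1],None,fx=2,fy=2,interpolation=cv2.INTER_CUBIC)
sc=shot("scene"); b=cv2.resize(sc["color"][150:285,290:425,::-1],(440,440),interpolation=cv2.INTER_CUBIC)
cv2.imwrite("pics/w6.png",np.hstack([a,np.vstack([b,np.zeros((100,440,3),np.uint8)])]))
```

```text
18.35 [ 0.53799658 -0.11827667  0.31387097] [ 0.09972897  0.11347997 -1.64107369]
```

View pics/w6.png

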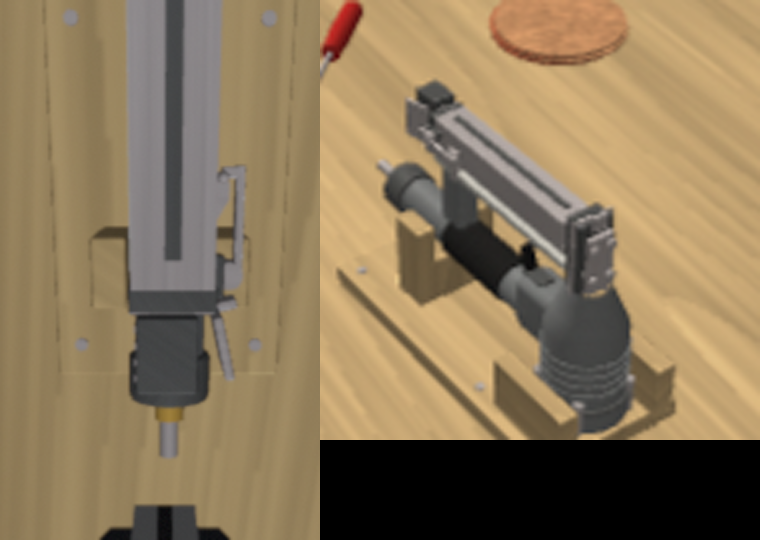

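The pictures show the rail shut against the nose and holding, with the latch paddle at its rest splay (left crop, 225,345). The arm is clear of everything.

```bash
python3 -c "
from plant import order
print(order.sign_off())"
```

```text
the job is handed in; nothing more can be done
None
```

The full long-legged strip is in the channel and the rail is pushed shut with its latch holding. The arm is clear of the stapler, and the job was handed in at about 18 s of the 64 s allowed. The sign-off returned no verdict; the last images show the rail shut and the latch at rest, but I could not read the joint values directly.

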